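# Turn the muddler head-up in its crock

## Task

The washed muddler was put back with its wet black head down in the terracotta crock. Pull it out, turn it end for end (the steel cradle is there to lay it in while you change your grip) and stand it back in the same crock handle-down, so that the handle's end rests on the crock's floor and the head is up in the air to dry, then let go. Never drop or knock over the muddler, leave the crock standing upright about where it is, and do not disturb the chopper, the mug or the ramekins.

Things in the scene. Friction and masses are not known exactly. Their poses are not given: they have to be found in the camera images.
- muddler: Round muddler, 200 mm long, about 130 g, balanced 97 mm from the head end, flat ends. The first 48 mm are the black nylon head, 36 mm diameter; then a thin steel band and the plain pale beechwood handle, 30 mm diameter. Origin: centre of the head's end face; z runs from head end to handle end (up at the start, must finally point down). Starts loose and upright in the crock, head end on its floor.
- muddler_head_end (a point): Centre of the end face of the black head (same point as the muddler's origin).
- muddler_handle_end (a point): Centre of the end face of the wooden handle, 200 mm from the head end along the muddler's +z.
- crock: Terracotta-coloured stoneware crock, loose on the counter, about 0.7 kg: round, outer diameter 76 mm, 95 mm tall, wall 8 mm (inner diameter about 60 mm), inner floor 8 mm above its underside. Origin: centre of its underside, z up.
- crock_rim (a point): Centre of the crock's open mouth, 95 mm above its underside.
- rest: Steel cradle fixed to the counter: base 70 (x) by 80 (y) mm, 12 thick, with two 8 mm thick posts at y = -26 and +26 mm with 90 degree V notches 48 mm wide at the mouth, horns up to about 82 mm high. Origin: centre of its underside; a utensil lies level in it along its y axis.
- rest_cradle (a point): Midway between the two notches, 76 mm above the counter: where the axis of the muddler's 30 mm handle lies when it rests in the notches. Laid with its middle here it rests in both notches and both ends overhang.
- chopper: Bystander: hand-crank nut chopper, red hopper with a dark iron crank on a squat glass jar 84 mm in diameter, 197 mm tall over all, crank knob 55 mm off its axis towards its y; loose. Origin: centre of its underside.
- mug: Bystander: blue enamel mug, 82 mm in diameter, 80 mm tall, handle towards its y; loose. Origin: centre of its underside.
- ramekin_a: Bystander: cream ramekin, 82 mm in diameter, 38 mm tall, loose. Origin: centre of its underside.
- ramekin_b: Bystander: a second, equal cream ramekin. Origin: centre of its underside.
Not all that is in view belongs to the job. Leave any blue look-alike of the muddler alone.

How it is judged:
By the outcome, as a careful person would: the job done as asked, in the order asked, and still so for the second after the job is handed in, with the robot touching nothing.
It also fails if it takes over 72 s, if anything falls off the work surface, if the arm or the gripper's body presses on something with over 40 N, if the wrist force passes 120 N, or if a joint passes its speed limit or range.

## Robot

A 7-joint arm with a two-finger parallel gripper is mounted at the origin on the work surface. World frame = base frame: x ahead of the robot, y to its left, z up, the work surface at z = 0. Lengths are in m, angles in degrees, forces in N, time in s.
With the tool pointing down it reaches from about 0.425 to 0.875 m from the base axis. Payload 4.7 kg.
Tool frame: the origin (TCP) lies at the very end of the fingers, on their centre line; the grasp point (between the pads) lies env.grip_point_offset behind it (env.grip_point_offset is the distance from the TCP to the grasp point, in m); z points along the fingers, y is the direction in which the jaws open and shut (so a half turn about z gives the same grasp; the last joint's range is limited). The gripper opens to 87 mm and grips with 3 to 60 N. Pads are 19 mm wide; open, the fingers measure 117 mm over their backs; the gripper's body (75 mm by 190 mm) begins 51 mm behind the grasp point.
Start: joints at [70.48, 18.392, -4.016, 83.108, 1.295, 78.541, -3.26], TCP at [0.226, -0.61, 0.223] pointing down, gripper open.
Joint ranges: [-163.93, 163.93], [-17.29, 119.83], [-79.2, 71.16], [3.27, 140.29], [-89.18, 269.18], [5.43, 117.66], [-154.24, 154.24]. Speed limits (degrees/s): [147.25, 147.25, 180, 180, 180, 180, 180].

## Interface

Orientations are given as [roll, pitch, yaw] about the fixed x, y, z axes, in that order (R = Rz(yaw) Ry(pitch) Rx(roll)).
In Python, from cell import env gives the robot as it stands.
- The arm moves only by the tool send_rows, never from a script. Its argument "plan" is a list of rows, each a list of 7 numbers: the finger opening in mm, from 0 to 87, then the shift along the tool's x, y, z in mm, then the turn, a rotation vector about the tool's x, y, z in rad. A call has 1 to 12 rows; each row shifts and turns the commanded pose from where the row before left it, along the tool's axes as they then stand; what a row does not reach is not made up. A row lasts 1/10 s, in which the tool goes at most 50 mm and 8.59 degrees, less where a joint would pass 70% of its speed; a pose out of reach is approached as far as the arm can. A call is refused whole if a number of a shift passes 50 or a number of a turn 0.15, either way. A call with a gripper value outside its range is refused whole. The fingers move at their own pace and stop on an object; "grip_force" is the grip in N (left out, the last holds). Time passes only in rows, so rows that do not move let the fingers close. It gives the time, the measured TCP pose, the force and the opening at its end, in the units of the state.
- env.get_obs(): the state, without advancing time (a new reading comes with each control period).
- env.read_camera(name): name is "scene" or "top"; returns the picture (420x560x3 uint8, red, green, blue); there is no depth.
- env.get_calibration(name): a dict with "fx", "fy", "cx", "cy" (pixels), "extrinsics" (4x4, takes a point from camera to world coordinates). Camera axes: x right, y down, z forward; pixel columns grow to the right and rows downward; lengths in m; the calibration is good to about 2 mm. A picture is of the moment at which its call begins. get_calibration takes no time and is no camera call.
- env.sign_off(): hands the job in, once; it reports no verdict.
Trained networks look in the newest picture that a camera, given by its name, has taken for a name from the list of things; names that differ only in an ending like _2 or _b are one class to them, and where a whole thing is asked for, a point or a joint stands for the part that bears it (a point fixed in the world has none). Each returns a list of dicts, best first, with "confidence" (0 to 1); they miss things now and then, are a little off and sometimes report something else, mostly with a low value. They report only what shows in the picture. A call takes as long as a camera call. They do not tell look-alikes from the thing itself.
- env.regions_of(camera, query): "region" (420x560 bool, what is visible of it) and "rect" ([left, top, right, bottom] in pixels, round what is visible of it).
The state is a dict: "time_s": time; "qpos": joint angles; "joint_velocities": joint speeds; "effort": joint torques, N m; "tool_pos": TCP position; "tool_rot": TCP orientation; "force": force on the tool from outside, world axes, zero at the start; "wrist_torque": the same for the moment, N m; "grip_width": finger opening in m.
Only numpy, scipy, OpenCV 4.12 (cv2) and the standard library are available. Lean on these libraries where they do the work, as an engineer would, in place of code of your own. Each camera call takes 0.05 s, during which the arm holds its last target. There are 200 camera calls.

## Working session

There is one attempt and no reset: what is moved stays moved. The work goes in short steps, Python scripts to look and compute and a tool call to move; the robot and the scene stay as the last step left them, time stands still between calls to the robot, and variables do not carry over. Pictures are saved under pics/ and viewed, about 8 in all and at most 12, crops included, and the job is handed in when it is done.

Besides the shell and the picture viewer there is one more tool, called after "Request:" as name(argument=value, ...) on one line, values as JSON. send_rows: Moves the arm, as the interface text tells. Its arguments: {"type":"object","properties":{"plan":{"type":"array"},"grip_force":{"type":"number"}},"required":["plan"]}

```bash
ls; mkdir -p pics; cat > h.py <<'E'
import numpy as np, cv2
from cell import env
def ray(cam,u,v):
    c=env.get_calibration(cam);T=np.array(c["extrinsics"])
    d=T[:3,:3]@np.array([(u-c["cx"])/c["fx"],(v-c["cy"])/c["fy"],1]);return T[:3,3],d
def atz(cam,u,v,z):
    o,d=ray(cam,u,v);return o+d*(z-o[2])/d[2]
def proj(cam,p):
    c=env.get_calibration(cam);T=np.array(c["extrinsics"])
    q=T[:3,:3].T@(np.array(p)-T[:3,3]);return np.array([c["fx"]*q[0]/q[2]+c["cx"],c["fy"]*q[1]/q[2]+c["cy"]])
def tri(u1,u2):
    a,d=ray("scene",*u1);b,e=ray("top",*u2);d=d/np.linalg.norm(d);e=e/np.linalg.norm(e)
    s=np.linalg.lstsq(np.c_[d,-e],b-a,rcond=None)[0];p,q=a+s[0]*d,b+s[1]*e
    return (p+q)/2,np.linalg.norm(p-q)
def snap(cam,name):
    im=env.read_camera(cam);cv2.imwrite(f"pics/{name}.png",im[:,:,::-1]);return im
E
python3 - <<'E'
from h import *
np.set_printoptions(precision=3,suppress=True)
a=snap("scene","s0");b=snap("top","t0")
cv2.imwrite("pics/both0.png",cv2.resize(np.vstack([a,b])[:,:,::-1],(800,1200))[:600]); cv2.imwrite("pics/t0b.png",cv2.resize(b,(800,600))[:,:,::-1])
for cam in("scene","top"):
    print(cam,np.array(env.get_calibration(cam)["extrinsics"]),env.get_calibration(cam)["fx"])
    for q in("muddler","crock","rest","chopper","mug","ramekin_a"):
        for r in env.regions_of(cam,q):
            ys,xs=np.nonzero(r["region"]);print(q,round(r["confidence"],2),r["rect"],xs.mean().round(1),ys.mean().round(1))
o=env.get_obs();print({k:o[k] for k in("time_s","tool_pos","tool_rot","force","grip_width")},env.grip_point_offset)
E
```

```text
pics
scene [[-0.632  0.582 -0.512  0.939]
 [ 0.775  0.482 -0.408  0.291]
 [ 0.009 -0.654 -0.756  0.688]
 [ 0.     0.     0.     1.   ]] 428.260058557057
muddler 0.81 [384.2, 174.8, 431.5, 256.9] 409.9 212.9
muddler 0.62 [396.0, 220.4, 434.7, 284.6] 415.8 250.8
crock 0.7 [377.4, 252.2, 436.0, 317.0] 404.0 289.4
crock 0.47 [303.2, 191.1, 340.2, 233.2] 320.4 210.8
rest 0.61 [240.8, 249.1, 287.9, 299.1] 265.4 273.1
chopper 0.63 [220.2, 316.4, 284.4, 413.8] 251.4 364.1
mug 0.89 [126.8, 241.7, 181.8, 307.1] 156.1 275.6
ramekin_a 0.81 [300.5, 193.3, 340.0, 231.6] 320.1 210.8
ramekin_a 0.69 [240.6, 249.9, 289.7, 297.6] 265.3 273.0
top [[-0.022 -0.995  0.101  0.476]
 [-1.     0.02  -0.015  0.008]
 [ 0.013 -0.102 -0.995  1.036]
 [ 0.     0.     0.     1.   ]] 545.9000174541432
muddler 0.96 [120.5, 246.8, 160.4, 269.7] 142.7 257.7
muddler 0.58 [157.4, 304.6, 196.6, 333.4] 176.0 318.2
crock 0.95 [123.8, 239.4, 178.1, 283.8] 153.7 261.7
rest 0.65 [354.0, 197.2, 406.1, 239.7] 380.1 216.5
chopper 0.97 [159.4, 55.9, 233.4, 131.6] 201.5 95.7
chopper 0.64 [122.2, 247.7, 162.2, 272.5] 142.9 257.5
mug 0.75 [319.0, 88.9, 370.6, 144.3] 341.4 116.9
mug 0.23 [122.8, 248.6, 162.4, 268.9] 143.2 257.9
ramekin_a 0.7 [126.7, 237.0, 178.7, 281.8] 153.4 261.5
ramekin_a 0.67 [251.5, 275.6, 302.2, 318.7] 275.4 296.3
{'time_s': 0.7, 'tool_pos': array([ 0.226, -0.61 ,  0.223]), 'tool_rot': array([179.993,   0.002,  20.328]), 'force': array([ 0.782, -0.879, -0.055]), 'grip_width': 0.08678367513836335} 0.0187
```

View pics/both0.png

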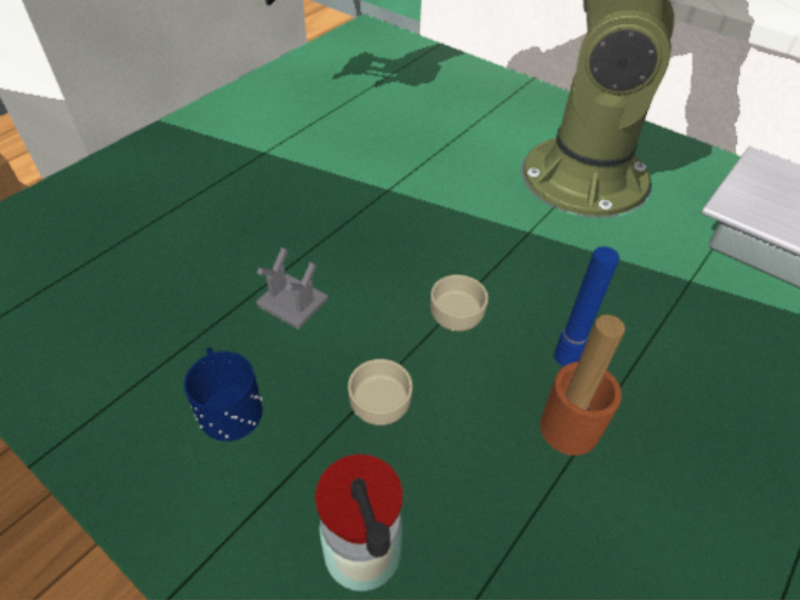

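View pics/t0b.png

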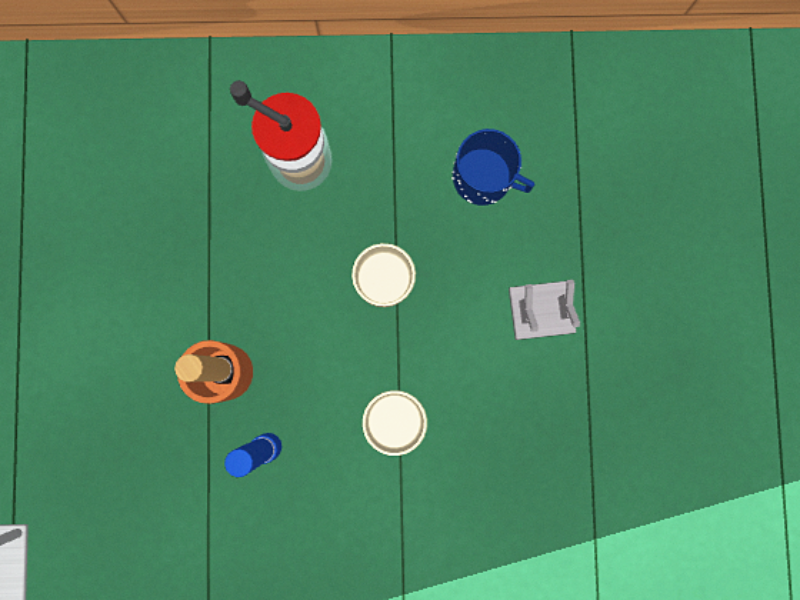

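The scene view shows the crock at about (580,405) with the muddler leaning in it. The blue decoy stands just behind it, and the rest is at (292,290). In the top view the rim is at (208,372), the handle top at (188,369), the rest at (544,310) and blue at (240,462).

```bash
cat >> h.py <<'E'
from scipy.spatial.transform import Rotation as R
from scipy.linalg import logm,expm
def T(p,r):
    M=np.eye(4);M[:3,:3]=r;M[:3,3]=p;return M
def cur():
    o=env.get_obs();return T(o["tool_pos"],R.from_euler("xyz",o["tool_rot"],degrees=True).as_matrix())
def hand(g,az,tilt,flip=1,C=None):
    "tool pose: grasp point g, hand lies at azimuth az (deg) leaning tilt from vertical; jaws horizontal"
    a,t=np.radians([az,tilt]);z=-np.array([np.sin(t)*np.cos(a),np.sin(t)*np.sin(a),np.cos(t)])
    y=flip*np.array([-np.sin(a),np.cos(a),0]);x=np.cross(y,z)
    return T(np.array(g)+z*env.grip_point_offset,np.c_[x,y,z])
def rows(A,B,n=None):
    "same row repeated n times taking A to B"
    D=np.linalg.inv(A)@B;ang=np.linalg.norm(R.from_matrix(D[:3,:3]).as_rotvec());d=np.linalg.norm(D[:3,3])
    n=n or int(np.ceil(max(ang/0.14,d/.045,1)))
    S=np.real(expm(logm(D)/n));print("n",n,"row",(S[:3,3]*1000).round(1),R.from_matrix(S[:3,:3]).as_rotvec().round(4));return n
def lin(A,B,n):
    "straight-line rows with slerp"
    Dr=R.from_matrix(A[:3,:3].T@B[:3,:3]).as_rotvec();
    for i in range(n):
        Ri=A[:3,:3]@R.from_rotvec(Dr*i/n).as_matrix();print(list((Ri.T@(B[:3,3]-A[:3,3])/n*1000).round(1))+list((Dr/n).round(4)))
E
python3 - <<'E'
from h import *
np.set_printoptions(precision=3,suppress=True)
k=560/800
t=lambda u,v:(u*k,v*k)
print("handle end",tri(t(608,326),t(188,369)))
print("rim top/scene z.095",atz("top",*t(208,372),.095),atz("scene",*t(582,391),.095))
print("blue end",tri(t(606,257),t(239,463)))
print("blue foot(head) top",atz("top",*t(268,448),.02),atz("scene",*t(569,360),0))
print("rest base corners z.012",[atz("top",*t(*p),.012)[:2] for p in((511,288),(517,339),(578,332),(572,281))])
print("chopper",atz("top",*t(287,126),.15),"knob",atz("top",*t(239,92),.19),"mug",atz("top",*t(488,160),.08),"ram",atz("top",*t(384,275),.038),atz("top",*t(395,423),.038))
c=cur();print(c)
E
```

```text
handle end (array([0.489, 0.223, 0.203]), np.float64(0.0029310709879271936))
rim top/scene z.095 [0.486 0.229 0.095] [0.498 0.226 0.095]
blue end (array([0.388, 0.173, 0.193]), np.float64(0.000467625075762662))
blue foot(head) top [0.388 0.169 0.02 ] [0.392 0.178 0.   ]
rest base corners z.012 [array([ 0.589, -0.151]), array([ 0.521, -0.157]), array([ 0.529, -0.238]), array([ 0.596, -0.233])]
chopper [0.769 0.125 0.15 ] knob [0.796 0.173 0.19 ] mug [ 0.744 -0.117  0.08 ] ram [0.606 0.016 0.038] [0.417 0.006 0.038]
[[ 0.938  0.347  0.     0.226]
 [ 0.347 -0.938 -0.    -0.61 ]
 [-0.     0.    -1.     0.223]
 [ 0.     0.     0.     1.   ]]
```

Request:
send_rows(plan=[[87,42,0,-12,0,0,-0.065],[87,42,0,-12,0,0,-0.065],[87,42,0,-12,0,0,-0.065],[87,42,0,-12,0,0,-0.065],[87,42,0,-12,0,0,-0.065],[87,42,0,-12,0,0,-0.065],[87,42,0,-12,0,0,-0.065],[87,42,0,-12,0,0,-0.065],[87,42,0,-12,0,0,-0.065],[87,42,0,-12,0,0,-0.065],[87,42,0,-12,0,0,-0.065],[87,42,0,-12,0,0,-0.065]], grip_force=45)

```text
time_s: 1.9
tool_pos: [0.5986, -0.287, 0.3669]
tool_rot: [180.0, 0.0, 65.2]
force: [0.7, -0.6, 0.2]
grip_width: 0.0871
```

Request:
send_rows(plan=[[87,42,0,0,0,0,-0.065],[87,42,0,0,0,0,-0.065],[87,42,0,0,0,0,-0.065],[87,42,0,0,0,0,-0.065],[87,42,0,0,0,0,-0.065],[87,42,0,0,0,0,-0.065],[87,42,0,0,0,0,-0.065],[87,42,0,0,0,0,-0.065],[87,42,0,0,0,0,-0.065],[87,42,0,0,0,0,-0.065],[87,42,0,0,0,0,-0.065],[87,42,0,0,0,0,-0.065]])

```text
time_s: 3.1
tool_pos: [0.636, 0.203, 0.3664]
tool_rot: [180.0, 0.0, 109.8]
force: [0.3, -0.4, 0.8]
grip_width: 0.0871
```

Request:
send_rows(plan=[[87,0,0,0,0,0,-0.14],[87,0,0,0,0,0,-0.14],[87,0,0,0,0,0,-0.14],[87,0,0,0,0,0,-0.14],[87,0,0,0,0,0,-0.14],[87,0,0,0,0,0,-0.14],[87,0,0,0,0,0,-0.14],[87,0,0,0,0,0,-0.14],[87,0,0,0,0,0,-0.14],[87,0,0,0,0,0,-0.14],[87,0,0,0,0,0,-0.14],[87,0,0,0,0,0,-0.14]])

```text
time_s: 4.3
tool_pos: [0.6363, 0.2013, 0.3665]
tool_rot: [-180.0, -0.0, -153.7]
force: [-0.0, 1.3, -0.7]
grip_width: 0.087
```

```bash
python3 - <<'E'
from h import *
A=cur();G=hand((.489,.223,.172),45,45,1);P=G.copy();P[:3,3]-=P[:3,2]*.09
print(A.round(3),P.round(3),env.get_obs()["qpos"].round(0))
rows(A,P,10);rows(A,P,12)
E
```

```text
[[-0.897 -0.443  0.     0.636]
 [-0.443  0.897 -0.     0.201]
 [ 0.    -0.    -1.     0.367]
 [ 0.     0.     0.     1.   ]] [[-0.5   -0.707 -0.5    0.525]
 [-0.5    0.707 -0.5    0.259]
 [ 0.707  0.    -0.707  0.222]
 [ 0.     0.     0.     1.   ]] [ 15.  28. -56.  64.  23.  99.  83.]
n 10 row [ 0.7 11.7 15.7] [ 0.0128  0.0778 -0.031 ]
n 12 row [ 0.5  9.8 13.1] [ 0.0107  0.0648 -0.0258]
```

Request:
send_rows(plan=[[87,0.7,11.7,15.7,0.0128,0.0778,-0.031],[87,0.7,11.7,15.7,0.0128,0.0778,-0.031],[87,0.7,11.7,15.7,0.0128,0.0778,-0.031],[87,0.7,11.7,15.7,0.0128,0.0778,-0.031],[87,0.7,11.7,15.7,0.0128,0.0778,-0.031],[87,0.7,11.7,15.7,0.0128,0.0778,-0.031],[87,0.7,11.7,15.7,0.0128,0.0778,-0.031],[87,0.7,11.7,15.7,0.0128,0.0778,-0.031],[87,0.7,11.7,15.7,0.0128,0.0778,-0.031],[87,0.7,11.7,15.7,0.0128,0.0778,-0.031],[87,0,0,0,0,0,0]])

```text
time_s: 5.4
tool_pos: [0.5509, 0.2502, 0.2213]
tool_rot: [-178.7, -38.2, -139.5]
force: [-0.2, -0.5, -1.1]
grip_width: 0.0871
```

```bash
python3 - <<'E'
from h import *
A=cur();G=hand((.489,.223,.172),45,45,1)
print(A.round(3),env.get_obs()["qpos"].round(0));rows(A,G,6)
a=snap("scene","s1");b=snap("top","t1")
cv2.imwrite("pics/c1.png",cv2.resize(np.hstack([a[120:330,300:500],b[160:370,60:260]]),(800,420))[:,:,::-1])
E
```

```text
[[-0.597 -0.661 -0.455  0.551]
 [-0.511  0.75  -0.419  0.25 ]
 [ 0.618 -0.018 -0.786  0.221]
 [ 0.     0.     0.     1.   ]] [-39.  43.  14.  57.   1. 118. 106.]
n 6 row [ 2.9  3.7 16.3] [ 0.0048  0.0197 -0.0099]
```

View pics/c1.png

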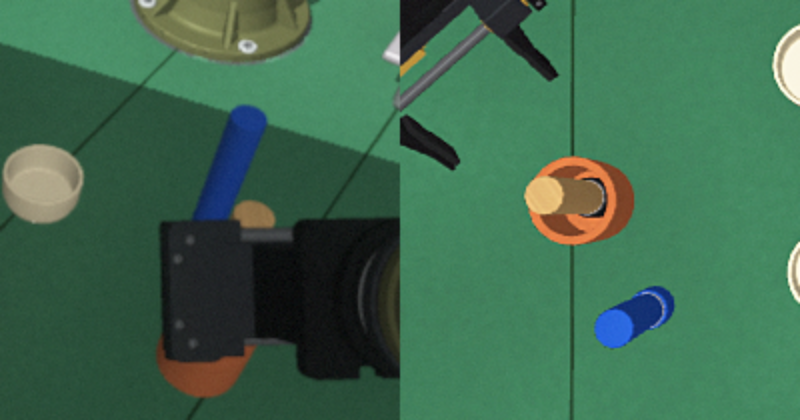

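The scene crop shows the gripper above the crock. In the top crop the handle top is still at about (131,257), unmoved. Joint 6 is at its limit, so I'll pick with a 35° tilt instead.

```bash
python3 - <<'E'
from h import *
A=cur();G=hand((.489,.223,.173),45,35,1);P=G.copy();P[:3,3]-=P[:3,2]*.06
rows(A,P,3);rows(P,G,4)
E
```

```text
n 3 row [ 7.8  7.5 12.6] [ 0.0088 -0.0169 -0.0193]
n 4 row [-0. -0. 15.] [-0.  0. -0.]
```

Request:
send_rows(plan=[[87,7.8,7.5,12.6,0.0088,-0.0169,-0.0193],[87,7.8,7.5,12.6,0.0088,-0.0169,-0.0193],[87,7.8,7.5,12.6,0.0088,-0.0169,-0.0193],[87,0,0,15,0,0,0],[87,0,0,15,0,0,0],[87,0,0,15,0,0,0],[87,0,0,15,0,0,0],[87,0,0,0,0,0,0]])

```text
time_s: 6.3
tool_pos: [0.481, 0.2144, 0.1578]
tool_rot: [179.7, -35.0, -134.9]
force: [0.1, -0.4, 0.7]
grip_width: 0.0871
```

```bash
python3 - <<'E'
from h import *
A=cur();G=hand((.489,.223,.173),45,35,1)
print(A.round(3),env.get_obs()["qpos"].round(0));rows(A,G,1)
a=snap("scene","s2");b=snap("top","t2")
cv2.imwrite("pics/c2.png",cv2.resize(np.hstack([a[120:330,300:500],b[160:370,60:260]]),(800,420))[:,:,::-1])
E
```

```text
[[-0.579 -0.706 -0.408  0.481]
 [-0.58   0.708 -0.403  0.214]
 [ 0.573  0.004 -0.82   0.158]
 [ 0.     0.     0.     1.   ]] [-40.  32.  12.  79.   3. 102. 107.]
n 1 row [-0.9  0.4 -0.4] [0.0037 0.0008 0.0013]
```

View pics/c2.png

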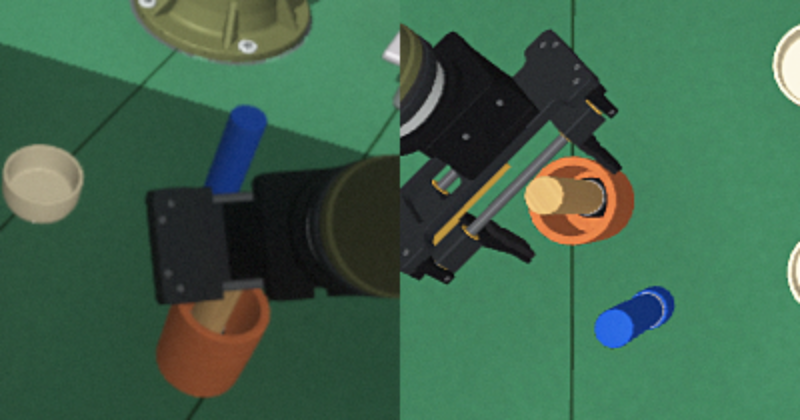

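The fingers straddle the handle: tips are at crop (620,165) and (530,255), with the handle at (550,195) between them. Closing.

Request:
send_rows(plan=[[24,0,0,0,0,0,0],[24,0,0,0,0,0,0],[24,0,0,0,0,0,0],[24,0,0,0,0,0,0],[24,0,0,0,0,0,0],[24,0,0,0,0,0,0],[24,0,0,0,0,0,0],[24,0,0,0,0,0,0]], grip_force=45)

```text
time_s: 7.2
tool_pos: [0.4817, 0.2145, 0.1579]
tool_rot: [179.9, -35.0, -135.0]
force: [0.1, -0.7, -0.1]
grip_width: 0.0314
```

```bash
python3 - <<'E'
from h import *
A=cur();P=A.copy();P[2,3]+=.16
rows(A,P,8);print(env.get_obs()["grip_width"])
E
```

```text
n 8 row [ 11.5   0.  -16.4] [0. 0. 0.]
0.031393208169588564
```

Request:
send_rows(plan=[[24,0,0,0,0,0,0],[24,6,0,-8,0,0,0],[24,11.5,0,-16.4,0,0,0],[24,11.5,0,-16.4,0,0,0],[24,11.5,0,-16.4,0,0,0],[24,11.5,0,-16.4,0,0,0],[24,11.5,0,-16.4,0,0,0],[24,11.5,0,-16.4,0,0,0],[24,11.5,0,-16.4,0,0,0],[24,11.5,0,-16.4,0,0,0],[24,0,0,0,0,0,0]])

```text
time_s: 8.3
tool_pos: [0.4816, 0.2103, 0.3138]
tool_rot: [-179.8, -35.1, -135.4]
force: [0.2, 0.3, -1.1]
grip_width: 0.0288
```

```bash
python3 - <<'E'
from h import *
print(cur().round(3),env.get_obs()["grip_width"],env.get_obs()["force"],env.get_obs()["qpos"].round())
a=snap("scene","s3");b=snap("top","t3")
cv2.imwrite("pics/c3.png",cv2.resize(np.hstack([a[60:340,280:520],b[140:420,20:260]]),(800,467))[:,:,::-1])
E
```

```text
[[-0.583 -0.703 -0.407  0.482]
 [-0.574  0.711 -0.406  0.21 ]
 [ 0.575 -0.003 -0.818  0.314]
 [ 0.     0.     0.     1.   ]] 0.028835279076803357 [ 0.22738666  0.30130932 -1.13237239] [-50.  29.  28.  69.   0. 118. 114.]
```

View pics/c3.png

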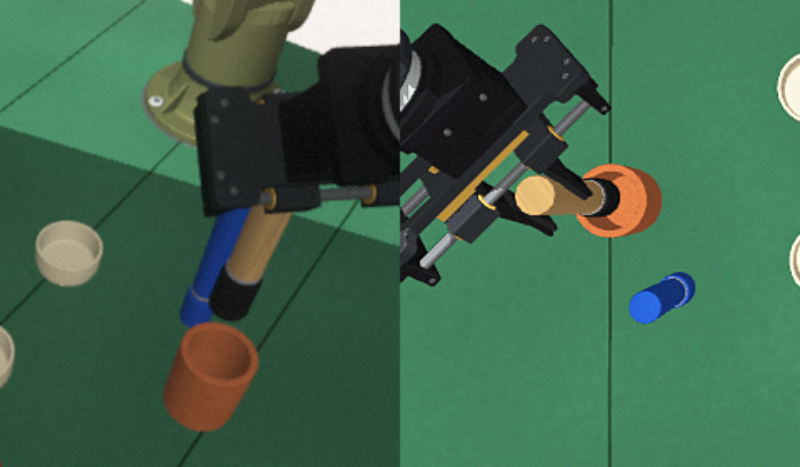

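The crock stands upright. The muddler hangs clear of it in the grip, with its head bottom at crop (233,312).

```bash
python3 - <<'E'
from h import *
A=cur();gp=A[:3,3]-A[:3,2]*env.grip_point_offset
print("gp",gp.round(3),"hdl end seen",atz("top",102.2,257,gp[2]+.035).round(3),"head: see",(419,245),"model",[proj("scene",gp-[0,0,g]).round(1) for g in(.155,.165,.175)])
B=hand([0,0,0],45,0,1);B[:3,3]=[.482,.21,.40];C=hand([0,0,0],95,0,-1);C[:3,3]=[.555,-.2,.40]
rows(A,B,5);rows(B,C,17);D=np.linalg.inv(B)@C
L=hand([0,0,0],95,55,-1);L[:3,3]=[.55,-.13,.26];rows(C,L,8)
E
```

```text
gp [0.488 0.22  0.327] hdl end seen [0.488 0.219 0.362] head: see (419, 245) model [array([419.1, 239.5]), array([417.3, 243.5]), array([415.6, 247.4])]
n 5 row [  6.6  -0.5 -16.7] [ 4.00e-04 -1.23e-01 -1.00e-04]
n 17 row [-13.6 -27.5   0. ] [0.     0.     0.1335]
n 8 row [15.7  0.1 12.9] [ 0.   -0.12  0.  ]
```

Request:
send_rows(plan=[[24,6.6,-0.5,-16.7,0,-0.123,0],[24,6.6,-0.5,-16.7,0,-0.123,0],[24,6.6,-0.5,-16.7,0,-0.123,0],[24,6.6,-0.5,-16.7,0,-0.123,0],[24,6.6,-0.5,-16.7,0,-0.123,0],[24,0,0,0,0,0,0]])

```text
time_s: 9.0
tool_pos: [0.4812, 0.2064, 0.4056]
tool_rot: [179.9, 0.6, -135.2]
force: [-0.1, -1.3, -1.0]
grip_width: 0.0287
```

Request:
send_rows(plan=[[24,-13.6,-27.5,0,0,0,0.1335],[24,-13.6,-27.5,0,0,0,0.1335],[24,-13.6,-27.5,0,0,0,0.1335],[24,-13.6,-27.5,0,0,0,0.1335],[24,-13.6,-27.5,0,0,0,0.1335],[24,-13.6,-27.5,0,0,0,0.1335],[24,-13.6,-27.5,0,0,0,0.1335],[24,-13.6,-27.5,0,0,0,0.1335],[24,-13.6,-27.5,0,0,0,0.1335]])

```text
time_s: 9.9
tool_pos: [0.6518, 0.0126, 0.3962]
tool_rot: [-179.9, -0.4, 155.9]
force: [0.6, -0.6, -1.5]
grip_width: 0.0286
```

Request:
send_rows(plan=[[24,-13.6,-27.5,0,0,0,0.1335],[24,-13.6,-27.5,0,0,0,0.1335],[24,-13.6,-27.5,0,0,0,0.1335],[24,-13.6,-27.5,0,0,0,0.1335],[24,-13.6,-27.5,0,0,0,0.1335],[24,-13.6,-27.5,0,0,0,0.1335],[24,-13.6,-27.5,0,0,0,0.1335],[24,-13.6,-27.5,0,0,0,0.1335],[24,0,0,0,0,0,0]])

```text
time_s: 10.8
tool_pos: [0.5512, -0.205, 0.3982]
tool_rot: [-179.7, -0.1, 94.4]
force: [-0.4, -0.5, -1.0]
grip_width: 0.0291
```

```bash
python3 - <<'E'
from h import *
A=cur();print(A.round(3),env.get_obs()["qpos"].round())
# rest pose: g1=.167 , c=.097 -> grasp .070 toward az 95 from rest centre
c=np.array([.559,-.195,.076]);h=np.array([np.cos(np.radians(95.3)),np.sin(np.radians(95.3)),0])
P=hand(c+.07*h+[0,0,.09],95.3,55,-1);L=hand(c+.07*h,95.3,55,-1);rows(A,P,10);rows(P,L,9);print(P.round(3))
E
```

```text
[[-0.076  0.997 -0.006  0.551]
 [ 0.997  0.076  0.002 -0.205]
 [ 0.002 -0.006 -1.     0.398]
 [ 0.     0.     0.     1.   ]] [-30.  15.  60.  75. -13.  97.  33.]
n 10 row [16.6  0.8 20.2] [-0.0013 -0.0962 -0.0012]
n 9 row [8.2 0.  5.7] [ 0. -0. -0.]
[[-0.053  0.996  0.076  0.554]
 [ 0.571  0.092 -0.816 -0.141]
 [-0.819 -0.    -0.574  0.155]
 [ 0.     0.     0.     1.   ]]
```

Request:
send_rows(plan=[[24,16.6,0.8,20.2,-0.0013,-0.0962,-0.0012],[24,16.6,0.8,20.2,-0.0013,-0.0962,-0.0012],[24,16.6,0.8,20.2,-0.0013,-0.0962,-0.0012],[24,16.6,0.8,20.2,-0.0013,-0.0962,-0.0012],[24,16.6,0.8,20.2,-0.0013,-0.0962,-0.0012],[24,16.6,0.8,20.2,-0.0013,-0.0962,-0.0012],[24,16.6,0.8,20.2,-0.0013,-0.0962,-0.0012],[24,16.6,0.8,20.2,-0.0013,-0.0962,-0.0012],[24,16.6,0.8,20.2,-0.0013,-0.0962,-0.0012],[24,16.6,0.8,20.2,-0.0013,-0.0962,-0.0012],[24,0,0,0,0,0,0]])

```text
time_s: 11.9
tool_pos: [0.5549, -0.1336, 0.1486]
tool_rot: [-178.8, 55.5, 97.1]
force: [-0.5, 1.8, -1.4]
grip_width: 0.0292
```

```bash
python3 - <<'E'
from h import *
A=cur();print(A.round(3),env.get_obs()["qpos"].round())
a=snap("scene","s4");b=snap("top","t4")
cv2.imwrite("pics/c4.png",cv2.resize(np.hstack([a[110:350,130:370],b[100:340,260:500]]),(800,400))[:,:,::-1])
E
```

```text
[[-0.07   0.994  0.082  0.555]
 [ 0.563  0.107 -0.82  -0.134]
 [-0.824 -0.012 -0.567  0.149]
 [ 0.     0.     0.     1.   ]] [-64.  29.  53. 112.  36.  64. -28.]
```

View pics/c4.png

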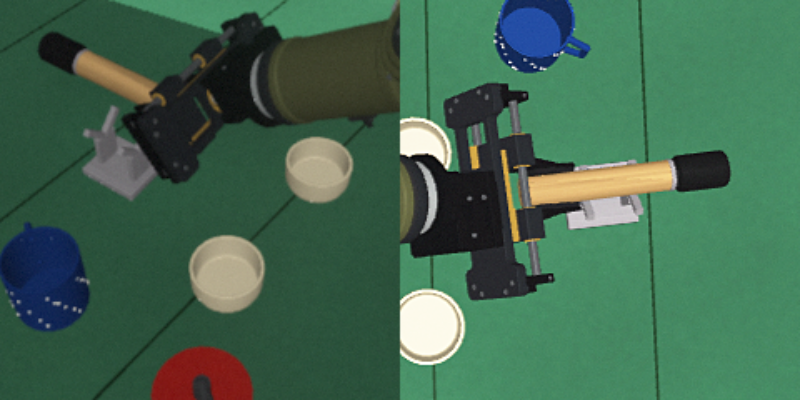

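The muddler is held roughly level above the cradle, with its head end at top-crop (728,168) and scene-crop (48,52). Next I'll triangulate its axis.

```bash
python3 - <<'E'
from h import *
f=lambda u,v:(130+u*.6,110+v*.6)
g=lambda u,v:(260+(u-400)*.6,100+v*.6)
h,e=tri(f(46,50),g(728,168));b,e2=tri(f(78,67),g(673,175))
A=cur();gp=A[:3,3]-A[:3,2]*env.grip_point_offset
print(h.round(4),e,b.round(4),e2,"gp",gp.round(4))
d=gp-h;print("len",np.linalg.norm(d),"elev",np.degrees(np.arcsin(d[2]/np.linalg.norm(d))),"az",np.degrees(np.arctan2(d[1],d[0])))
for u,v in((570,176),(578,229),(636,222),(636,172)): print(atz("top",*g(u,v),.012)[:2].round(3))
t=A[:3,:3].T@np.array([-.09,.996,0]);print("axis in tool nominal",t.round(3))
E
```

```text
[ 0.5702 -0.2913  0.1481] 0.004879535205919335 [ 0.5658 -0.2383  0.1479] 0.0006171071674999165 gp [ 0.5562 -0.1211  0.1661]
len 0.17169267533253618 elev 6.00573259668478 az 94.69798342642432
[ 0.581 -0.159]
[ 0.521 -0.166]
[ 0.527 -0.232]
[ 0.584 -0.234]
axis in tool nominal [ 0.572  0.012 -0.82 ]
```

```bash
python3 - <<'E'
from h import *
A=cur();c=np.array([.559,-.195,.076]);h=np.array([np.cos(np.radians(95.3)),np.sin(np.radians(95.3)),0])
P=hand(c+.07*h+[0,0,.02],95.3,58.5,-1);L=hand(c+.07*h+[0,0,.001],95.3,58.5,-1)
print(A[:3,3],env.get_obs()["qpos"].round());rows(A,P,8);rows(P,L,5)
E
```

```text
[ 0.55776788 -0.13635652  0.15539348] [-64.  28.  53. 112.  37.  65. -27.]
n 8 row [ 6.9 -0.5  5.2] [ 0.0011 -0.0074  0.0006]
n 5 row [ 3.2 -0.   2. ] [-0. -0.  0.]
```

Request:
send_rows(plan=[[24,6.9,-0.5,5.2,0.001,-0.0074,0],[24,6.9,-0.5,5.2,0.001,-0.0074,0],[24,6.9,-0.5,5.2,0.001,-0.0074,0],[24,6.9,-0.5,5.2,0.001,-0.0074,0],[24,6.9,-0.5,5.2,0.001,-0.0074,0],[24,6.9,-0.5,5.2,0.001,-0.0074,0],[24,6.9,-0.5,5.2,0.001,-0.0074,0],[24,6.9,-0.5,5.2,0.001,-0.0074,0],[24,0,0,0,0,0,0],[24,0,0,0,0,0,0],[24,0,0,0,0,0,0]])

```text
time_s: 13.1
tool_pos: [0.5547, -0.1415, 0.0872]
tool_rot: [180.0, 58.4, 95.4]
force: [0.1, -0.7, -1.6]
grip_width: 0.0286
```

```bash
python3 - <<'E'
from h import *
A=cur();c=np.array([.559,-.195,.076]);h=np.array([np.cos(np.radians(95.3)),np.sin(np.radians(95.3)),0])
L=hand(c+.07*h+[0,0,.001],95.3,58.5,-1)
gp=A[:3,3]-A[:3,2]*env.grip_point_offset
print(A.round(3),gp,env.get_obs()["force"],env.get_obs()["qpos"].round());rows(A,L,6)
a=snap("scene","s5");b=snap("top","t5")
cv2.imwrite("pics/c5.png",cv2.resize(np.hstack([a[170:330,160:320],b[140:300,320:480]]),(800,400))[:,:,::-1])
E
```

```text
[[-0.049  0.996  0.08   0.555]
 [ 0.521  0.094 -0.848 -0.142]
 [-0.852  0.    -0.524  0.087]
 [ 0.     0.     0.     1.   ]] [ 0.55318545 -0.12567082  0.09703895] [ 0.0858936  -0.65069263 -1.62822896] [-62.  38.  50. 113.  35.  59. -33.]
n 6 row [ 2.9 -0.1  1.7] [ 0.0003 -0.0002  0.0001]
```

View pics/c5.png

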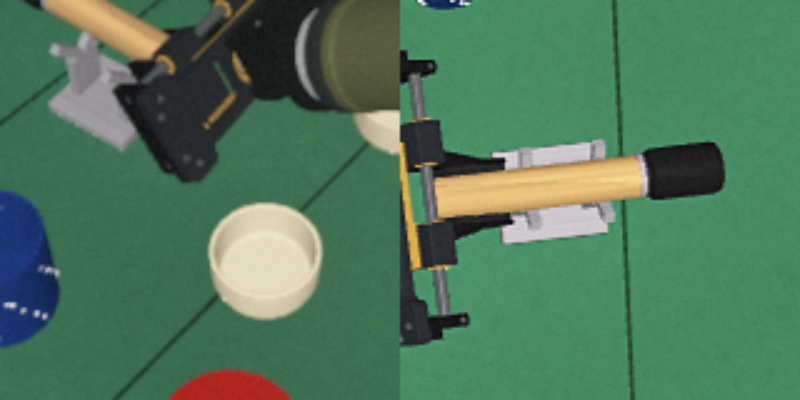

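The muddler is over the notches, with horns visible on both sides at top-crop u≈530 and 605, and the band is outside them at u≈642. Lowering.

Request:
send_rows(plan=[[24,2.9,0,1.7,0,0,0],[24,2.9,0,1.7,0,0,0],[24,2.9,0,1.7,0,0,0],[24,2.9,0,1.7,0,0,0],[24,2.9,0,1.7,0,0,0],[24,0,0,0,0,0,0],[24,0,0,0,0,0,0]])

```text
time_s: 13.9
tool_pos: [0.5544, -0.1411, 0.07]
tool_rot: [-180.0, 58.4, 95.4]
force: [0.1, 1.6, -1.1]
grip_width: 0.0291
```

Request:
send_rows(plan=[[24,1.5,0,0.9,0,0,0],[24,1.5,0,0.9,0,0,0],[24,0,0,0,0,0,0],[24,0,0,0,0,0,0]])

```text
time_s: 14.3
tool_pos: [0.5544, -0.141, 0.0666]
tool_rot: [-180.0, 58.4, 95.4]
force: [0.2, 1.2, -1.6]
grip_width: 0.0292
```

Request:
send_rows(plan=[[24,1,0,0.6,0,0,0],[24,1,0,0.6,0,0,0],[24,0,0,0,0,0,0],[24,0,0,0,0,0,0]])

```text
time_s: 14.7
tool_pos: [0.5545, -0.141, 0.0642]
tool_rot: [-180.0, 58.4, 95.4]
force: [-0.2, -0.2, -0.5]
grip_width: 0.0286
```

Request:
send_rows(plan=[[32,0,0,0,0,0,0],[36,0,0,0,0,0,0],[45,0,0,0,0,0,0],[87,0,0,0,0,0,0],[87,0,0,0,0,0,0],[87,0,0,0,0,0,0],[87,0,0,-10,0,0,0],[87,0,0,-25,0,0,0],[87,0,0,-35,0,0,0],[87,0,0,-35,0,0,0],[87,0,0,-35,0,0,0],[87,0,0,0,0,0,0]])

```text
time_s: 15.9
tool_pos: [0.5456, -0.0157, 0.1388]
tool_rot: [179.6, 58.1, 95.5]
force: [0.9, -0.1, -0.3]
grip_width: 0.0868
```

```bash
python3 - <<'E'
from h import *
A=cur();print(A.round(3),env.get_obs()["qpos"].round())
a=snap("scene","s6");b=snap("top","t6")
cv2.imwrite("pics/c6.png",cv2.resize(np.hstack([a[150:310,140:300],b[140:300,320:480]]),(800,400))[:,:,::-1])
E
```

```text
[[-0.051  0.995  0.089  0.546]
 [ 0.525  0.103 -0.845 -0.016]
 [-0.849  0.004 -0.528  0.139]
 [ 0.     0.     0.     1.   ]] [-71.  34.  48. 107.  31.  73. -34.]
```

View pics/c6.png

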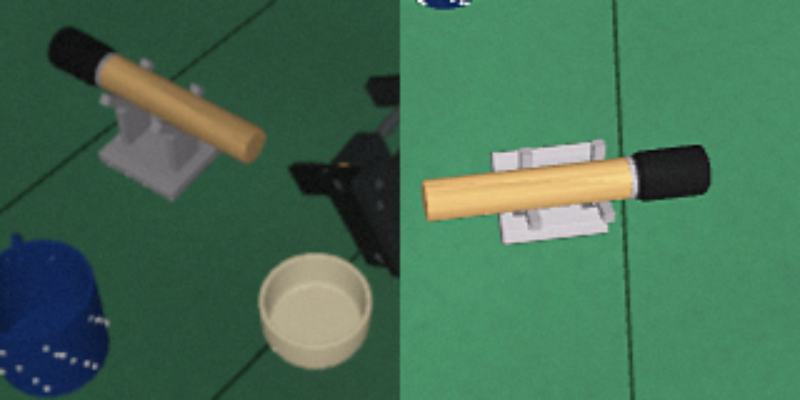

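The muddler rests level in both notches. Its head end is at top-crop (709,168), its handle end at (425,200), and the band is clear of the posts.

```bash
python3 - <<'E'
from h import *
g=lambda u,v:(320+(u-400)*.4,140+v*.4);f=lambda u,v:(140+u*.4,150+v*.4)
H=atz("top",*g(709,168),.076);E=atz("top",*g(424,200),.076);print("head",H.round(4),"handle",E.round(4),np.linalg.norm(H-E),"tri",tri(f(250,147),g(424,200)),tri(f(60,50),g(709,168)))
u=(E-H)/np.linalg.norm(E-H);az=np.degrees(np.arctan2(-u[1],-u[0]));print("head az",az)
A=cur();W=hand([0,0,0],95,0,-1);W[:3,3]=[.56,-.14,.33]
M=E-.172*u; G=hand(M,az,45,1);P=G.copy();P[:3,3]-=P[:3,2]*.11
rows(A,W,8);rows(W,P,8);rows(P,G,6);print(P[:3,3],G[:3,3])
E
```

```text
head [ 0.5687 -0.2936  0.076 ] handle [ 0.5501 -0.0904  0.076 ] 0.20403039803037532 tri (array([ 0.5513325 , -0.09207105,  0.07194171]), np.float64(0.0031289973069512037)) (array([ 0.56863795, -0.29596033,  0.06384941]), np.float64(0.003562079979547341))
head az -84.77564748443137
n 8 row [-26.8   0.7 -12.6] [0.0007 0.1273 0.001 ]
n 8 row [-30.7  -0.6  14.8] [ 0.0002  0.0982 -0.0005]
n 6 row [-0.  -0.  18.3] [-0.  0. -0.]
[ 0.57162253 -0.32596293  0.14055885] [ 0.56454004 -0.2485043   0.0627771 ]
```

Request:
send_rows(plan=[[87,-26.8,0.7,-12.6,0,0.1273,0.001],[87,-26.8,0.7,-12.6,0,0.1273,0.001],[87,-26.8,0.7,-12.6,0,0.1273,0.001],[87,-26.8,0.7,-12.6,0,0.1273,0.001],[87,-26.8,0.7,-12.6,0,0.1273,0.001],[87,-26.8,0.7,-12.6,0,0.1273,0.001],[87,-26.8,0.7,-12.6,0,0.1273,0.001],[87,-26.8,0.7,-12.6,0,0.1273,0.001],[87,0,0,0,0,0,0]])

```text
time_s: 16.9
tool_pos: [0.5563, -0.1565, 0.3325]
tool_rot: [179.6, 0.2, 93.7]
force: [-0.0, -1.5, -0.4]
grip_width: 0.0868
```

Request:
send_rows(plan=[[87,-30.7,-0.6,14.8,0,0.0982,0],[87,-30.7,-0.6,14.8,0,0.0982,0],[87,-30.7,-0.6,14.8,0,0.0982,0],[87,-30.7,-0.6,14.8,0,0.0982,0],[87,-30.7,-0.6,14.8,0,0.0982,0],[87,-30.7,-0.6,14.8,0,0.0982,0],[87,-30.7,-0.6,14.8,0,0.0982,0],[87,-30.7,-0.6,14.8,0,0.0982,0],[87,0,0,0,0,0,0],[87,0,0,0,0,0,0]])

```text
time_s: 17.9
tool_pos: [0.5694, -0.3288, 0.1375]
tool_rot: [-179.8, -45.1, 94.7]
force: [-0.1, -0.1, 1.0]
grip_width: 0.0869
```

```bash
python3 - <<'E'
from h import *
A=cur();H=np.array([.5687,-.2936,.076]);E=np.array([.5501,-.0904,.076]);u=(E-H)/np.linalg.norm(E-H)
G=hand(E-.172*u,-84.8,45,1);P=G.copy();P[:3,3]-=P[:3,2]*.10
print(A.round(3),P[:3,3],env.get_obs()["qpos"].round());rows(A,P,2);rows(A,G,8)
E
```

```text
[[-0.057  0.996 -0.061  0.569]
 [ 0.703  0.084  0.706 -0.329]
 [ 0.709 -0.003 -0.705  0.138]
 [ 0.     0.     0.     1.   ]] [ 0.57098881 -0.31893511  0.13348778] [ 22.  54.  41.  62. -54. 116.  62.]
n 2 row [2.  1.2 4.9] [ 0.0016 -0.0013 -0.0034]
n 8 row [ 0.5  0.3 13.7] [ 0.0004 -0.0003 -0.0008]
```

Request:
send_rows(plan=[[87,0.5,0.3,13.7,0,0,0],[87,0.5,0.3,13.7,0,0,0],[87,0.5,0.3,13.7,0,0,0],[87,0.5,0.3,13.7,0,0,0],[87,0.5,0.3,13.7,0,0,0],[87,0.5,0.3,13.7,0,0,0],[87,0.5,0.3,13.7,0,0,0],[87,0.5,0.3,13.7,0,0,0],[87,0,0,0,0,0,0],[87,0,0,0,0,0,0]])

```text
time_s: 18.9
tool_pos: [0.5672, -0.2472, 0.0664]
tool_rot: [179.7, -45.0, 95.3]
force: [-0.2, -0.2, -0.6]
grip_width: 0.0868
```

```bash
python3 - <<'E'
from h import *
A=cur();H=np.array([.5687,-.2936,.076]);E=np.array([.5501,-.0904,.076]);u=(E-H)/np.linalg.norm(E-H)
G=hand(E-.172*u,-84.8,45,1)
print(env.get_obs()["qpos"].round(),env.get_obs()["force"]);rows(A,G,1)
a=snap("scene","s7");b=snap("top","t7")
cv2.imwrite("pics/c7.png",cv2.resize(np.hstack([a[130:290,120:280],b[140:300,340:500]]),(800,400))[:,:,::-1])
E
```

```text
[ 14.  52.  41.  76. -54. 106.  65.] [-0.24287599 -0.22708635 -0.55052151]
n 1 row [-3.3 -2.8  1.8] [0.0044 0.0007 0.0006]
```

View pics/c7.png

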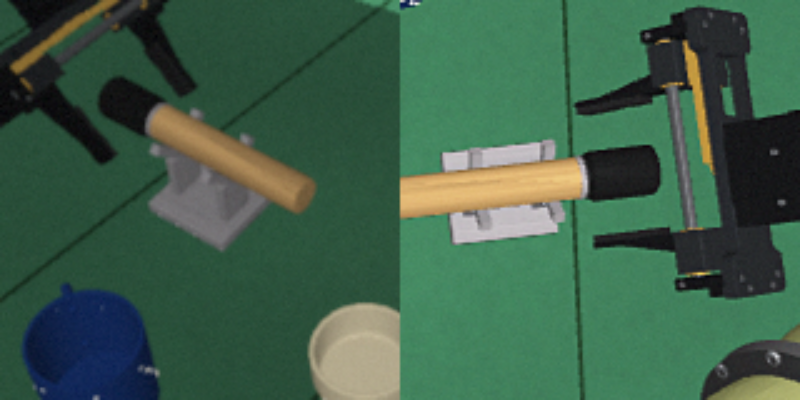

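The head (585–658, v≈172) sits centred between the fingertips (v≈105 and 240). Closing.

Request:
send_rows(plan=[[87,-3,-1,2,0,0,0],[60,0,0,0,0,0,0],[45,0,0,0,0,0,0],[30,0,0,0,0,0,0],[30,0,0,0,0,0,0],[30,0,0,0,0,0,0],[30,0,0,0,0,0,0],[30,0,0,0,0,0,0],[30,0,0,0,0,0,0],[30,0,0,0,0,0,0]], grip_force=55)

```text
time_s: 20.0
tool_pos: [0.5661, -0.2483, 0.0627]
tool_rot: [179.7, -45.0, 95.2]
force: [-0.2, -0.4, 0.2]
grip_width: 0.0346
```

```bash
python3 - <<'E'
from h import *
o=env.get_obs();A=cur();print(o["grip_width"],o["force"],o["wrist_torque"],A[:3,3].round(4))
P=A.copy();P[2,3]+=.19;rows(A,P,9)
E
```

```text
0.03461141336241401 [-0.22819711 -0.39639124  0.1701562 ] [-0.7905412  -0.03592553  0.10095556] [ 0.5661 -0.2483  0.0627]
n 9 row [ 14.9   0.1 -14.9] [0. 0. 0.]
```

Request:
send_rows(plan=[[30,5,0,-5,0,0,0],[30,14.9,0,-14.9,0,0,0],[30,14.9,0,-14.9,0,0,0],[30,14.9,0,-14.9,0,0,0],[30,14.9,0,-14.9,0,0,0],[30,14.9,0,-14.9,0,0,0],[30,14.9,0,-14.9,0,0,0],[30,14.9,0,-14.9,0,0,0],[30,14.9,0,-14.9,0,0,0],[30,14.9,0,-14.9,0,0,0],[30,0,0,0,0,0,0]])

```text
time_s: 21.1
tool_pos: [0.5659, -0.2491, 0.2638]
tool_rot: [179.3, -44.8, 95.6]
force: [0.3, -0.3, -1.1]
grip_width: 0.0348
```

```bash
python3 - <<'E'
from h import *
o=env.get_obs();A=cur();print(o["grip_width"],o["force"],o["qpos"].round(),A[:3,3].round(4))
W=hand([0,0,0],95,0,-1);W[:3,3]=[.56,-.20,.38];rows(A,W,8)
V=hand([0,0,0],95,0,-1);V[:3,3]=[.54,.18,.38];rows(W,V,11)
F=hand((.488,.226,.34),95,45,-1);rows(V,F,8);print(F[:3,3])
E
```

```text
0.034785296844731445 [ 0.31000854 -0.26709438 -1.07045286] [ 18.  40.  36.  67. -49. 117.  53.] [ 0.5659 -0.2491  0.2638]
n 8 row [ 12.1  -0.1 -10.8] [ 0.001  -0.0977  0.0006]
n 11 row [34.6  1.2  0. ] [0. 0. 0.]
n 8 row [ 6.8 -6.   4.8] [ 0.     -0.0982  0.    ]
[0.48915245 0.21282742 0.3267771 ]
```

Request:
send_rows(plan=[[30,12.1,0,-10.8,0.001,-0.0977,0],[30,12.1,0,-10.8,0.001,-0.0977,0],[30,12.1,0,-10.8,0.001,-0.0977,0],[30,12.1,0,-10.8,0.001,-0.0977,0],[30,12.1,0,-10.8,0.001,-0.0977,0],[30,12.1,0,-10.8,0.001,-0.0977,0],[30,12.1,0,-10.8,0.001,-0.0977,0],[30,12.1,0,-10.8,0.001,-0.0977,0],[30,0,0,0,0,0,0]])

```text
time_s: 22.0
tool_pos: [0.5629, -0.1923, 0.3774]
tool_rot: [-180.0, -0.3, 95.8]
force: [1.1, 1.1, -1.3]
grip_width: 0.0347
```

Request:
send_rows(plan=[[30,34.6,1.2,0,0,0,0],[30,34.6,1.2,0,0,0,0],[30,34.6,1.2,0,0,0,0],[30,34.6,1.2,0,0,0,0],[30,34.6,1.2,0,0,0,0],[30,34.6,1.2,0,0,0,0],[30,34.6,1.2,0,0,0,0],[30,34.6,1.2,0,0,0,0],[30,34.6,1.2,0,0,0,0],[30,34.6,1.2,0,0,0,0],[30,34.6,1.2,0,0,0,0],[30,0,0,0,0,0,0]])

```text
time_s: 23.2
tool_pos: [0.5377, 0.1873, 0.3747]
tool_rot: [-179.5, -0.3, 95.7]
force: [0.2, 0.1, -1.3]
grip_width: 0.0349
```

```bash
python3 - <<'E'
from h import *
o=env.get_obs();A=cur();print(o["grip_width"],o["force"],o["qpos"].round(),A.round(3))
F=hand((.488,.226,.34),95,45,-1);rows(A,F,9)
F=hand((.488,.226,.34),85,45,-1);rows(A,F,9)
E
```

```text
0.03491383768658239 [ 0.19953848  0.14257787 -1.27373888] [-47.   7.  29.  80.  -4.  94. -13.] [[-0.099  0.995 -0.009  0.538]
 [ 0.995  0.099  0.004  0.187]
 [ 0.005 -0.009 -1.     0.375]
 [ 0.     0.     0.     1.   ]]
n 9 row [ 5.1 -5.1  4. ] [-0.0004 -0.0878  0.0017]
n 9 row [ 4.7 -5.5  4.2] [ 0.0072 -0.0875  0.0201]
```

Request:
send_rows(plan=[[30,5.1,-5.1,4,0,-0.0878,0.0017],[30,5.1,-5.1,4,0,-0.0878,0.0017],[30,5.1,-5.1,4,0,-0.0878,0.0017],[30,5.1,-5.1,4,0,-0.0878,0.0017],[30,5.1,-5.1,4,0,-0.0878,0.0017],[30,5.1,-5.1,4,0,-0.0878,0.0017],[30,5.1,-5.1,4,0,-0.0878,0.0017],[30,5.1,-5.1,4,0,-0.0878,0.0017],[30,5.1,-5.1,4,0,-0.0878,0.0017],[30,0,0,0,0,0,0],[30,0,0,0,0,0,0]])

```text
time_s: 24.3
tool_pos: [0.4914, 0.2065, 0.3283]
tool_rot: [180.0, 45.1, 94.3]
force: [0.5, -0.4, 0.0]
grip_width: 0.0347
```

```bash
python3 - <<'E'
from h import *
np.set_printoptions(precision=3,suppress=True)
o=env.get_obs();A=cur();print(o["grip_width"],o["force"],o["qpos"].round(),A)
print("gp",A[:3,3]-A[:3,2]*env.grip_point_offset)
a=snap("scene","s8");b=snap("top","t8")
cv2.imwrite("pics/c8.png",cv2.resize(np.hstack([a[60:340,280:520],b[140:420,20:260]]),(800,467))[:,:,::-1])
E
```

```text
0.03472880935612965 [ 0.538 -0.378  0.032] [-65.  21.  23.  82.  28. 106. -35.] [[-0.053  0.997  0.054  0.491]
 [ 0.704  0.076 -0.706  0.206]
 [-0.708  0.    -0.706  0.328]
 [ 0.     0.     0.     1.   ]]
gp [0.49  0.22  0.342]
```

View pics/c8.png

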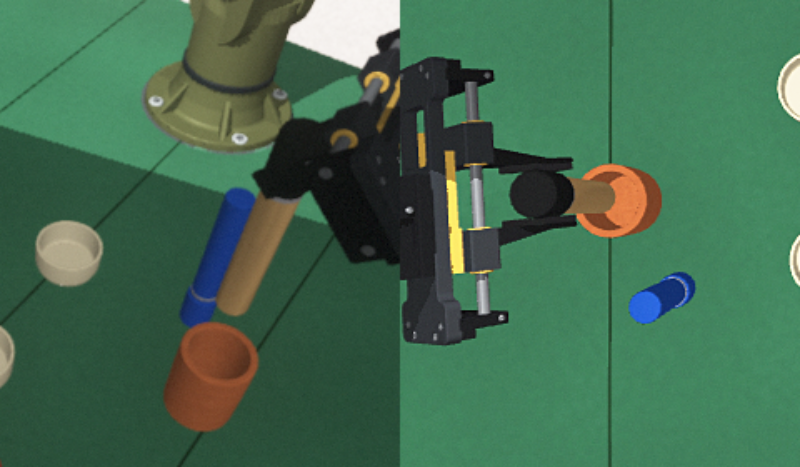

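The muddler is held head up and nearly vertical above the crock, its lower end at scene-crop (236,306). The crock rim is at scene-crop (218,352) and top-crop (612,200).

```bash
python3 - <<'E'
from h import *
np.set_printoptions(precision=4,suppress=True)
f=lambda u,v:(280+u*.6,60+v*.6);g=lambda u,v:(20+(u-400)*.6,140+v*.6)
# fit rim ellipse by colour in top view; network check
b=cv2.imread("pics/t8.png");a=cv2.imread("pics/s8.png")
print("rim tri",tri(f(218,353),g(612,201)),"top",atz("top",*g(612,201),.095),"scene",atz("scene",*f(218,353),.095))
for cam,q in(("scene","crock"),("top","crock"),("scene","muddler"),("top","muddler")):
    env.read_camera(cam)
    for r in env.regions_of(cam,q)[:2]: print(cam,q,round(r["confidence"],2),np.round(r["rect"],1))
A=cur();gp=A[:3,3]-A[:3,2]*env.grip_point_offset;print("gp",gp,"top head end",atz("top",*g(541,193),gp[2]+.028))
for x in(gp-[0,0,.172],gp-[0,0,.172]+[0,.01,0],gp-[0,0,.172]+[.01,0,0]): print("end proj scene",(proj("scene",x)-[280,60])/.6,"top",(proj("top",x)-[20,140])/.6+[400,0])
c=[.489,.227,.095];print("rim model proj",(proj("scene",c)-[280,60])/.6,(proj("top",c)-[20,140])/.6+[400,0])
E
```

```text
rim tri (array([0.4854, 0.2279, 0.0878]), np.float64(0.0006187600050978)) top [0.4855 0.2259 0.095 ] scene [0.4907 0.2289 0.095 ]
scene crock 0.76 [379.2 251.7 434.  316.4]
top crock 0.62 [315.4  90.6 372.8 143.3]
top crock 0.61 [127.  240.5 180.4 284.1]
scene muddler 0.88 [413.2 129.9 472.9 247.1]
scene muddler 0.69 [386.3 175.4 430.3 254.8]
top muddler 0.92 [ 83.9 240.5 147.8 273.3]
top muddler 0.77 [158.5 303.7 199.3 335.1]
gp [0.4903 0.2201 0.3425] top head end [0.4897 0.2135 0.3705]
end proj scene [230.6462 301.8768] top [599.6267 195.3394]
end proj scene [240.7674 307.5021] top [588.9969 195.5687]
end proj scene [225.6066 308.6969] top [599.676  184.7207]
rim model proj [217.0278 350.8054] [610.9802 197.5771]
```

```bash
python3 - <<'E'
from h import *
A=cur();P=hand((.487,.2275,.32),95,48,-1);Q=hand((.487,.2275,.235),95,48,-1)
rows(A,P,3);rows(P,Q,8)
E
```

```text
n 3 row [ 6.8 -0.9  3.4] [-0.002  -0.0171 -0.0031]
n 8 row [7.9 0.  7.1] [ 0. -0.  0.]
```

Request:
send_rows(plan=[[30,6.8,-0.9,3.4,-0.002,-0.0171,-0.003],[30,6.8,-0.9,3.4,-0.002,-0.0171,-0.003],[30,6.8,-0.9,3.4,-0.002,-0.0171,-0.003],[30,0,0,0,0,0,0],[30,7.9,0,7.1,0,0,0],[30,7.9,0,7.1,0,0,0],[30,7.9,0,7.1,0,0,0],[30,7.9,0,7.1,0,0,0],[30,7.9,0,7.1,0,0,0],[30,0,0,0,0,0,0],[30,0,0,0,0,0,0]])

```text
time_s: 25.9
tool_pos: [0.4881, 0.2135, 0.2541]
tool_rot: [-180.0, 48.1, 95.0]
force: [-0.6, -0.0, -0.5]
grip_width: 0.0349
```

```bash
python3 - <<'E'
from h import *
A=cur();gp=A[:3,3]-A[:3,2]*env.grip_point_offset;print("gp",gp.round(4),env.get_obs()["tool_rot"],env.get_obs()["force"])
Q=hand((.487,.2275,.19),95,48,-1);rows(A,Q,8)
a=snap("scene","s9");b=snap("top","t9")
cv2.imwrite("pics/c9.png",cv2.resize(np.hstack([a[150:340,340:500],b[180:370,60:220]]),(800,475))[:,:,::-1])
E
```

```text
gp [0.4869 0.2274 0.2666] [-179.96453135   48.07317335   95.03033926] [-0.63057219 -0.02092926 -0.47393503]
n 8 row [7.1 0.  6.4] [-0.      0.0002  0.    ]
```

View pics/c9.png

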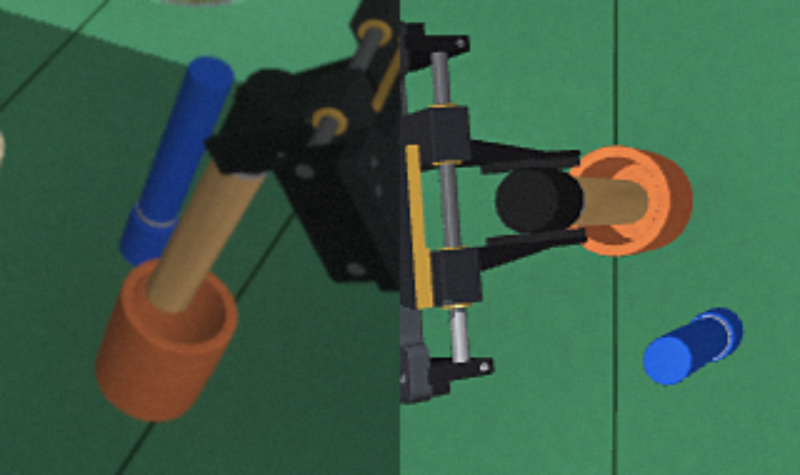

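The handle end is at rim height inside the mouth, about 6 mm towards −y of the rim centre (top-crop end ≈ (630,203), rim centre ≈ (620,201)). I'll shift +5 mm in y and lower.

```bash
python3 - <<'E'
from h import *
A=cur();S=A.copy();S[1,3]+=.006;rows(A,S,1);Q=hand((.487,.2335,.190),95,48,-1);rows(S,Q,9)
E
```

```text
n 1 row [ 4.   0.5 -4.4] [0. 0. 0.]
n 9 row [ 6.4 -0.   5.7] [ 0.  0. -0.]
```

Request:
send_rows(plan=[[30,4,0.5,-4.4,0,0,0],[30,0,0,0,0,0,0],[30,6.4,0,5.7,0,0,0],[30,6.4,0,5.7,0,0,0],[30,6.4,0,5.7,0,0,0],[30,6.4,0,5.7,0,0,0],[30,6.4,0,5.7,0,0,0],[30,6.4,0,5.7,0,0,0],[30,6.4,0,5.7,0,0,0],[30,0,0,0,0,0,0],[30,0,0,0,0,0,0]])

```text
time_s: 27.1
tool_pos: [0.488, 0.2199, 0.1941]
tool_rot: [-180.0, 48.1, 95.0]
force: [-1.0, 1.0, -1.6]
grip_width: 0.0347
```

```bash
python3 - <<'E'
from h import *
A=cur();gp=A[:3,3]-A[:3,2]*env.grip_point_offset;print("gp",gp.round(4),env.get_obs()["tool_rot"],env.get_obs()["force"],env.get_obs()["wrist_torque"])
E
```

```text
gp [0.4868 0.2337 0.2065] [-179.97134215   48.06800787   95.03444514] [-1.02236417  1.02659269 -1.56104772] [ 1.10946613 -0.00333369  0.03921681]
```

Request:
send_rows(plan=[[30,3.7,0,3.3,0,0,0],[30,3.7,0,3.3,0,0,0],[30,3.7,0,3.3,0,0,0],[30,3.7,0,3.3,0,0,0],[30,0,0,0,0,0,0],[30,0,0,0,0,0,0]])

```text
time_s: 27.7
tool_pos: [0.488, 0.2199, 0.1742]
tool_rot: [-180.0, 48.1, 95.0]
force: [0.1, 0.1, -1.5]
grip_width: 0.0348
```

Request:
send_rows(plan=[[30,1.5,0,1.3,0,0,0],[30,1.5,0,1.3,0,0,0],[30,0,0,0,0,0,0],[30,0,0,0,0,0,0]])

```text
time_s: 28.1
tool_pos: [0.488, 0.22, 0.1703]
tool_rot: [-180.0, 48.0, 95.0]
force: [-0.9, 0.2, -0.8]
grip_width: 0.0346
```

Request:
send_rows(plan=[[30,0.7,0,0.7,0,0,0],[30,0.7,0,0.7,0,0,0],[30,0,0,0,0,0,0],[30,0,0,0,0,0,0]])

```text
time_s: 28.5
tool_pos: [0.488, 0.2199, 0.1683]
tool_rot: [-180.0, 48.0, 95.0]
force: [-0.6, 0.4, -1.8]
grip_width: 0.0347
```

Request:
send_rows(plan=[[30,0.7,0,0.7,0,0,0],[30,0,0,0,0,0,0],[30,0,0,0,0,0,0]])

```text
time_s: 28.8
tool_pos: [0.4881, 0.2198, 0.1678]
tool_rot: [180.0, 48.1, 95.0]
force: [-0.4, 0.1, 2.4]
grip_width: 0.0348
```

```bash
python3 - <<'E'
from h import *
A=cur();gp=A[:3,3]-A[:3,2]*env.grip_point_offset;print("gp",gp.round(4),env.get_obs()["force"])
a=snap("scene","s10");b=snap("top","t10")
cv2.imwrite("pics/c10.png",cv2.resize(np.hstack([a[150:340,340:500],b[180:370,60:220]]),(800,475))[:,:,::-1])
E
```

```text
gp [0.4869 0.2337 0.1803] [-0.37927178  0.12015381  2.41666036]
```

View pics/c10.png

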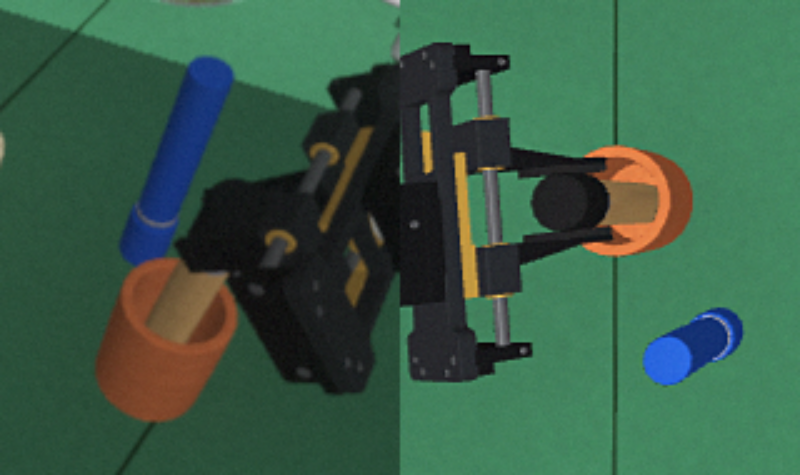

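The handle is on the crock floor: grasp point z is 0.180 as predicted, with +2.4 N of contact. The crock hasn't moved. Releasing slowly.

Request:
send_rows(plan=[[35,0,0,0,0,0,0],[37,0,0,0,0,0,0],[39,0,0,0,0,0,0],[42,0,0,0,0,0,0],[50,0,0,0,0,0,0],[65,0,0,0,0,0,0],[75,0,0,0,0,0,0],[75,0,0,0,0,0,0],[75,0,0,-5,0,0,0],[75,0,0,-10,0,0,0]])

```text
time_s: 29.9
tool_pos: [0.4869, 0.2307, 0.1775]
tool_rot: [-179.9, 48.1, 95.0]
force: [-0.2, -0.3, -0.1]
grip_width: 0.0738
```

Request:
send_rows(plan=[[75,0,0,-15,0,0,0],[75,0,0,-20,0,0,0],[75,0,0,-25,0,0,0],[75,0,0,-25,0,0,0],[75,0,0,-25,0,0,0],[75,0,0,-25,0,0,0],[75,0,0,-20,0,0,0],[75,0,0,0,0,0,0],[75,0,0,0,0,0,0]])

```text
time_s: 30.8
tool_pos: [0.4769, 0.3464, 0.281]
tool_rot: [180.0, 48.0, 95.1]
force: [0.1, 0.4, 0.1]
grip_width: 0.0748
```

```bash
python3 - <<'E'
from h import *
o=env.get_obs();print(o["time_s"],o["tool_pos"],o["force"])
a=snap("scene","s11");b=snap("top","t11")
cv2.imwrite("pics/c11.png",cv2.resize(np.hstack([a,b]),(800,300))[:,:,::-1])
for cam in("scene","top"):
    for q in("muddler","crock"):
        for r in env.regions_of(cam,q)[:2]: print(cam,q,round(r["confidence"],2),np.round(r["rect"],1))
E
```

```text
30.8 [0.47690844 0.34635239 0.28096896] [0.13833796 0.3734152  0.10000876]
scene muddler 0.78 [384.5 171.3 431.9 257.9]
scene muddler 0.7 [397.1 213.7 436.3 285.3]
scene crock 0.58 [377.4 254.1 435.4 315.9]
top muddler 0.84 [156.5 300.7 198.3 334.2]
top muddler 0.71 [117.4 249.2 163.8 276.7]
top crock 0.67 [125.7 240.5 177.4 284.1]
```

The viewer's limit is reached, so I'll check the outcome numerically.

```bash
python3 - <<'E'
from h import *
np.set_printoptions(precision=3,suppress=True)
P={}
for cam,n in(("scene","s11"),("top","t11")):
    im=cv2.imread(f"pics/{n}.png").astype(int);m=(im.max(2)<75)&(im.max(2)-im.min(2)<25);m=m.astype(np.uint8)
    k,l,st,ce=cv2.connectedComponentsWithStats(m);
    for i in range(1,k):
        if st[i,4]>60 and (380<ce[i,0]<450 if cam=="scene" else 100<ce[i,0]<190): print(cam,st[i],ce[i])
for c in([.487,.229],):
  for z in(.160,.184,.208): print(z,proj("scene",[*c,z]),proj("top",[*c,z]))
def blob(q,cam,ref):
    return
old={"scene":{"mug":[126.8,241.7,181.8,307.1],"chopper":[220.2,316.4,284.4,413.8]},"top":{"mug":[319,88.9,370.6,144.3],"chopper":[159.4,55.9,233.4,131.6],"ramekin_a":[251.5,275.6,302.2,318.7]}}
a=cv2.imread("pics/t0.png").astype(int);b=cv2.imread("pics/t11.png").astype(int)
d=(abs(a-b).max(2)>60).astype(np.uint8);k,l,st,ce=cv2.connectedComponentsWithStats(d)
print("top change blobs",[list(s) for s in st[1:] if s[4]>15])
a=cv2.imread("pics/s0.png").astype(int);b=cv2.imread("pics/s11.png").astype(int)
d=(abs(a-b).max(2)>60).astype(np.uint8);k,l,st,ce=cv2.connectedComponentsWithStats(d)
print("scene change blobs",[list(s) for s in st[1:] if s[4]>15])
E
```

```text
scene [ 402   13   31   46 1060] [416.683  35.87 ]
scene [408 216  32  38 859] [423.072 234.39 ]
top [162  59  41  33 160] [178.506  74.156]
top [121 250  30  24 550] [135.425 261.34 ]
0.16 [422.835 246.872] [135.792 259.487]
0.184 [427.305 237.291] [131.868 259.381]
0.208 [432.036 227.149] [127.716 259.269]
top change blobs [[np.int32(0), np.int32(234), np.int32(12), np.int32(10), np.int32(108)], [np.int32(14), np.int32(235), np.int32(15), np.int32(8), np.int32(112)], [np.int32(121), np.int32(248), np.int32(43), np.int32(26), np.int32(710)], [np.int32(12), np.int32(297), np.int32(21), np.int32(10), np.int32(139)], [np.int32(0), np.int32(299), np.int32(11), np.int32(12), np.int32(96)]]
scene change blobs [[np.int32(186), np.int32(0), np.int32(6), np.int32(4), np.int32(16)], [np.int32(408), np.int32(0), np.int32(25), np.int32(7), np.int32(76)], [np.int32(455), np.int32(0), np.int32(73), np.int32(110), np.int32(4405)], [np.int32(394), np.int32(8), np.int32(18), np.int32(56), np.int32(454)], [np.int32(432), np.int32(22), np.int32(4), np.int32(14), np.int32(26)], [np.int32(355), np.int32(30), np.int32(42), np.int32(32), np.int32(783)], [np.int32(303), np.int32(32), np.int32(13), np.int32(7), np.int32(24)], [np.int32(240), np.int32(37), np.int32(25), np.int32(15), np.int32(144)], [np.int32(273), np.int32(37), np.int32(29), np.int32(23), np.int32(143)], [np.int32(265), np.int32(41), np.int32(18), np.int32(10), np.int32(73)], [np.int32(539), np.int32(100), np.int32(21), np.int32(14), np.int32(182)], [np.int32(473), np.int32(108), np.int32(11), np.int32(10), np.int32(33)], [np.int32(547), np.int32(202), np.int32(13), np.int32(17), np.int32(185)], [np.int32(408), np.int32(217), np.int32(30), np.int32(37), np.int32(730)], [np.int32(532), np.int32(248), np.int32(28), np.int32(17), np.int32(368)]]
```

```bash
python3 -c "
from h import *
print(env.sign_off())"
```

```text
the job is handed in; nothing more can be done
None
```

The muddler now stands handle-down in the same crock with its black head up, and the gripper is open and well clear. I handed the job in at about 31 s of the 72 s allowed.

I pulled it out, laid it level in both notches of the cradle and regripped it by the head. I then turned it over above the crock and lowered it until it touched the floor.

**Floor contact:** the grasp point was at z = 0.180 m on contact, as expected for the handle end on the floor, with 2.4 N of upward force.

**After release:** the black head shows in both cameras within a few pixels of where an upright muddler should be. It may lean slightly. The crock was found in its original place. Comparing first and last top pictures, the only change away from the arm is at the muddler, so the chopper, mug, ramekins and blue look-alike are undisturbed.

**What did not go to plan:**
- I could not look at the last picture because the 12-picture viewing limit was reached, so the after-release check is by numbers only.
- Joint 6 stopped at its limit during the first approach, so I made that grip at a 35° tilt instead of 45°.
- My sideways estimate for the insertion was about 6 mm off. I corrected it before lowering the handle into the crock.

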